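# Zero the leak tester and cap its tapered outlet

### The job

Get the bench leak tester ready for its self-test. With the outlet still open, turn the zero knob on its sloping panel until the pointer stands on the broad zero mark; then push the aluminium blanking cap over the tapered outlet until its rim is fully home on the steel collar and it holds there by friction alone, and leave the knob at zero. Do not disturb the sample cup, the petri dish or the timer nearest the work.

Things in the scene. Friction and masses are not known exactly. Their poses are not given: they have to be found in the camera images.
- leak_tester: Fixed white wedge-shaped case, 140 deep x 220 wide mm, 35 mm high in front, 116 mm at the back. Origin: centre of its underside on the worktop; z up, x from its low front to its high back. Its panel slopes 30 degrees, its outward normal leaning towards its low front, which looks to the robot's left. Seen from its front the zero knob is on the left half, the tapered outlet on the right, 110 mm apart.
- knob_grip (a point): Grip point on the axis of the black zero knob, 28 mm out from the panel. z: knob axis, out of the panel; x: along the grip bar to the pointer (turns with the knob). A 48 mm disc reaches 8 mm out from the panel and carries a grip bar 48 mm long (x), 14 mm wide (y), its top 37 mm out; a pointer with a white line stands out at one end.
- zero_knob (a joint): Knob angle, rad: 0 when the pointer is at the middle of the broad black zero mark on the uphill side of the white dial (the mark spans about +-0.1); positive is anticlockwise looking at the panel. Travel -1.6 to 1.6; starts between 0.5 and 1.3. Light friction (about 0.04 N m) keeps it where it is left.
- outlet_home (a point): Centre of the upper face of the steel collar (36 mm diameter, 8 mm high) at the foot of the fixed outlet. z: outlet axis, square to the panel, pointing out. From here a black rubber-clad tapered spigot stands 30 mm high along z: 29 mm diameter at the collar, 21.6 mm at the tip. The cap must be pushed the last 12 mm, with about 4 to 10 N, as the rubber gives; friction then holds it.
- cap_center (a point): Centre (half-way up) of the loose blanking cap: a ribbed aluminium cylinder, 40 mm diameter, 46 mm high, 50 to 100 g, standing mouth down on the worktop. z: from the open mouth to the closed top. The bore is 33 mm deep and tapers from 25.6 mm diameter at the mouth to 17.5 mm inside. Laid loosely over the spigot it stops 11 to 14 mm short of the collar.
- cap_mouth (a point): Centre of the cap's open mouth, in the plane of its rim, 23 mm below cap_center along the cap's axis. It coincides with outlet_home when the cap is fully home.
- sample_cup: Bystander: screw-top sample cup, 59 mm diameter, 63 mm high, stands loose behind the cap and left of the tester. Origin: centre of its underside.
- dish: Bystander: flat round petri dish, 59 mm diameter, 15 mm high, lies loose to the left. Origin: centre of its underside.
- timer: Bystander: flat lab timer, 68 x 62 x 19 mm, lies loose farther back. Origin: centre of its underside.
Mind the look-alikes: they are no part of the job. Of the things shaped like the part that bears cap_center, the aluminium one is meant.

How it is judged:
By the outcome, as a careful person would: the job done as asked, in the order asked, and still so for the second after the job is handed in, with the robot touching nothing.
It also fails if it takes over 56 s, if anything falls off the work surface, if the arm or the gripper's body presses on something with over 40 N, if the wrist force passes 120 N, or if a joint passes its speed limit or range.

### The arm

A 7-joint arm with a two-finger parallel gripper is mounted at the origin on a cart in front of the work surface, level with it; the furniture and walls round the work are solid. World frame = base frame: x ahead of the robot, y to its left, z up, the work surface at z = 0. Lengths are in mm, angles in rad, forces in N, time in s.
With the tool pointing down it reaches from about 425 to 875 mm from the base axis. Payload 9.9 kg.
Tool frame: the origin (TCP) lies between the finger pads; the fingertips stand 19 mm ahead of it and the grasp point (between the pads) is the TCP; z points along the fingers, y is the line along which they close (so a half turn about z gives the same grasp; the last joint's range is limited). The gripper opens to 85 mm and grips with 20 to 120 N. Pads are 22 mm wide; open, the fingers measure 114 mm over their backs; the gripper's body (76 mm by 85 mm) begins 54 mm behind the grasp point. The pads swing forward as they close: fully open they stand 13 mm farther back than shut.
Start: joints at [1.07, 0.576, 0.025, 1.437, -0.015, 1.129, -0.057], TCP at [273.269, -617.214, 250.289] pointing down, gripper open.
Joint ranges: [-2.76, 2.76], [-0.34, 2.15], [-1.52, 1.57], [0.19, 2.46], [-1.09, 4.23], [0.17, 1.99], [-2.82, 2.82]. Speed limits (rad/s): [2.22, 2.22, 3.01, 3.01, 3.14, 3.14, 3.14].

### API

Orientations are given as a unit quaternion [w, x, y, z].
In Python, from bench import telemetry, cams, job, spotter gives the robot as it stands.
- The arm moves only by the tool step_arm, never from a script. Its argument "steps" is a list of rows, each an object with "travel": the shift along the world's x, y, z in mm, a list of three; "rotation": the turn, a rotation vector about the world's x, y, z in rad, a list of three; "hand": the finger opening in mm, from 0 to 85.4. A call has 1 to 10 rows; each row is the pose to reach, as a shift and turn from the pose commanded when the call began; what a row does not reach only later rows make up. A row lasts 1/10 s, in which the tool goes at most 50 mm and 8.59 degrees, less where a joint would pass 70% of its speed; a pose out of reach is approached as far as the arm can. A call with a gripper value outside its range is refused whole. The fingers move at their own pace and stop on an object; "squeeze" is the grip in N (left out, the last holds). Time passes only in rows, so rows that repeat a pose let the fingers close. It gives the time, the measured TCP pose, the force, the opening and the grip force at its end, in the units of the state.
- telemetry.get_state(): the state, without advancing time (a new reading comes with each control period).
- cams.grab_frame(name): name is "side" or "top" or "wrist"; returns (picture, depth): 400x640x3 uint8, red, green, blue; 400x640 float32, mm along the optical axis (not along the pixel's ray), 0 where there is no reading.
- cams.get_calibration(name): a dict with "fx", "fy", "cx", "cy" (pixels), "R" (3x3) and "t" (3): a world point X has camera coordinates R X + t. Camera axes: x right, y down, z forward; pixel columns grow to the right and rows downward; lengths in mm; the calibration is good to about 2 mm. A picture is of the moment at which its call begins: read the wrist's pose just before it. get_calibration takes no time and is no camera call; for the wrist camera it gives the pose at the moment of the call.
- job.close_job(): hands the job in; it is judged then, once.
Trained networks look in the newest picture that a camera, given by its name, has taken for a name from the list of things; names that differ only in an ending like _2 or _b are one class to them, and where a whole thing is asked for, a point or a joint stands for the part that bears it (a point fixed in the world has none). Each returns a list of dicts, best first, with "confidence" (0 to 1); they miss things now and then, are a little off and sometimes report something else, mostly with a low value. They report only what shows in the picture. A call takes as long as a camera call. They do not tell look-alikes from the thing itself.
- spotter.boxes_of(camera, label): "xy" ([column, row] in pixels, amid what is visible of it).
- spotter.masks_of(camera, label): "mask" (400x640 bool, what is visible of it) and "xy" ([column, row] in pixels, amid what is visible of it).
The state is a dict: "clock": time; "joint_pos": joint angles; "dq": joint speeds; "effort": joint torques, N m; "tcp_pos": TCP position; "ee_rot": TCP orientation; "force": force on the tool from outside, world axes, zero at the start; "wrist_torque": the same for the moment, N m; "gripper_width": finger opening in mm; "gripper_force": force on a finger pad.
Only numpy, scipy, OpenCV 4.12 (cv2) and the standard library are available. Lean on these libraries where they do the work, as an engineer would, in place of code of your own. Each camera call takes 0.05 s, during which the arm holds its last target. There are 200 camera calls.

## Working session

There is one attempt and no reset: what is moved stays moved. The work goes in short steps, Python scripts to look and compute and a tool call to move; the robot and the scene stay as the last step left them, time stands still between calls to the robot, and variables do not carry over. Pictures are saved under pics/ and viewed, at most 10 in all, crops included, and the job is handed in when it is done.

Besides the shell and the picture viewer there is one more tool, called after ">>>" by a JSON object that holds its "op" and its "data". step_arm: Moves the arm, as the interface text tells. Its arguments: {"type":"object","properties":{"steps":{"type":"array","items":{"type":"object","properties":{"travel":{"type":"array","items":{"type":"number"}},"rotation":{"type":"array","items":{"type":"number"}},"hand":{"type":"number"}}}},"squeeze":{"type":"number"}},"required":["steps"]}

```bash
mkdir -p pics; ls; cat > h.py <<'E'
import numpy as np, cv2
from bench import telemetry, cams, job, spotter
def grab(n):
    c=cams.get_calibration(n); p,d=cams.grab_frame(n); return p,d,c
def cloud(d,c):
    v,u=np.mgrid[0:400,0:640]
    P=np.stack([(u-c['cx'])/c['fx']*d,(v-c['cy'])/c['fy']*d,d],-1)
    return (P-np.array(c['t']))@np.array(c['R'])   # world
def proj(X,c):
    q=np.array(c['R'])@np.array(X)+np.array(c['t']); return q[0]/q[2]*c['fx']+c['cx'],q[1]/q[2]*c['fy']+c['cy']
def save(p,n): cv2.imwrite('pics/'+n,p[...,::-1])
E
python3 - <<'E'
from h import *
ims=[]
for n in ['side','top']:
    p,d,c=grab(n); ims.append(p); np.savez(n+'.npz',p=p,d=d,**{k:np.array(c[k]) for k in c})
    W=cloud(d,c)
    print(n,np.array(c['t'])@-np.array(c['R']),c['fx'])
    for l in ['leak_tester','knob_grip','cap_center','sample_cup','dish','timer']:
        for r in spotter.masks_of(n,l)[:4]:
            m=r['mask']&(d>0); print(n,l,round(r['confidence'],2),np.round(r['xy']),np.round(np.median(W[m],0)),np.round(W[m].min(0)),np.round(W[m].max(0)))
save(np.vstack(ims)[:, :],'a.png')
im=cv2.imread('pics/a.png'); cv2.imwrite('pics/a.png',cv2.resize(im,(480,600)))
print(telemetry.get_state())
E
```

```text
pics
side [244.43487403 857.79488628 688.43371488] 431.8961354345729
side leak_tester 0.76 [356. 164.] [567.  16.  67.] [ 458. -243.  -11.] [779.  88. 119.]
side knob_grip 0.73 [357. 162.] [567.  17.  67.] [ 458. -252.  -11.] [779.  88. 119.]
side knob_grip 0.64 [330. 150.] [626.  20.  88.] [606. -21.  67.] [658.  45. 118.]
side cap_center 0.97 [377. 254.] [412. 264.  40.] [394. 235.   2.] [433. 273.  49.]
side cap_center 0.91 [349. 276.] [446. 342.  40.] [430. 309.   0.] [468. 352.  49.]
side cap_center 0.78 [392. 234.] [408. 187.  37.] [390. 108.  -2.] [432. 196.  49.]
side cap_center 0.68 [345. 244.] [491. 262.  38.] [475. 187.  -2.] [527. 271.  49.]
side sample_cup 0.62 [297. 234.] [581. 287.  60.] [557. 219.  -0.] [654. 304.  66.]
side sample_cup 0.32 [354. 166.] [568.  17.  67.] [ 458. -244.  -11.] [779.  88. 119.]
side dish 0.9 [314. 338.] [454. 473.  14.] [426. 438.  -2.] [487. 500.  19.]
side dish 0.54 [353. 162.] [567.  17.  67.] [ 458. -205.  -11.] [779.  88. 119.]
side timer 0.75 [250. 234.] [698. 315.  16.] [662. 262.  -3.] [751. 346.  21.]
top [ 443.119462    237.841922
[... 866 characters left out ...]
nt_pos': array([ 1.07016736,  0.57567298,  0.0248759 ,  1.4371019 , -0.01499905,
        1.12897486, -0.05652566]), 'dq': array([ 0.0006621 , -0.00240853,  0.0007453 ,  0.00019403, -0.00134539,
        0.00200324, -0.00249601]), 'effort': array([-8.57635350e-04, -7.65294170e+01,  2.24836797e+00, -2.86258560e+01,
        1.55445922e-02,  2.63524242e-03,  8.08586810e-05]), 'tcp_pos': array([ 273.30542058, -617.20677858,  250.30579483]), 'ee_rot': array([1.10310962e-05, 9.78360917e-01, 2.06905574e-01, 1.20087640e-05]), 'force': array([ 0.48302525, -0.18880789, -0.0965674 ]), 'wrist_torque': array([-0.01940112,  0.02767882, -0.00227352]), 'gripper_force': 0.0, 'gripper_width': 85.13046056772988}
```

```bash
python3 - <<'E'
import cv2,numpy as np
s=np.load('side.npz')['p'][90:310,220:460,::-1]; t=np.load('top.npz')['p'][90:310,230:470,::-1]
cv2.imwrite('pics/b.png',np.vstack([cv2.resize(s,None,fx=1.36,fy=1.36) if 0 else s,t]) if 0 else cv2.resize(np.hstack([s,t]),(800,367),interpolation=cv2.INTER_CUBIC))
E
```

```text
(no output)
```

View pics/b.png

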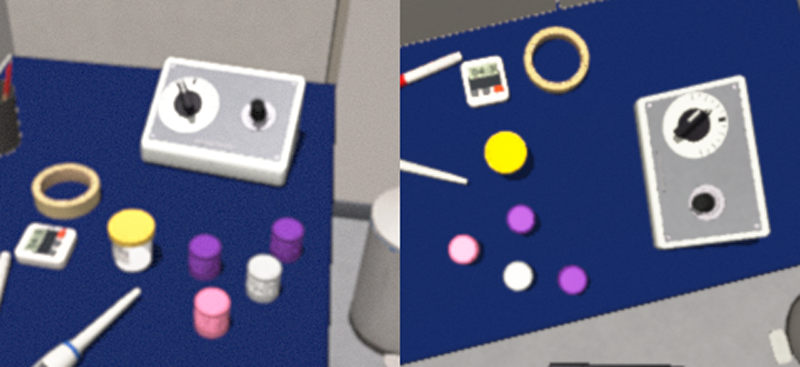

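View pics/a.png

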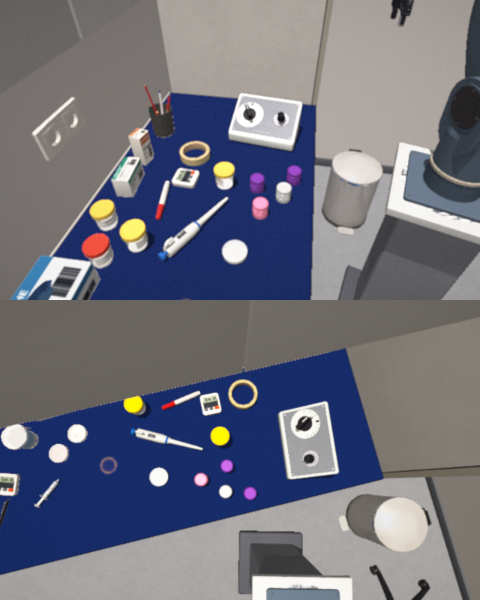

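```bash
cat > fit.py <<'E'
from h import *
def tester_fit(W,d,yaw0=None):
    # panel plane
    m=(d>0)&(W[...,0]>455)&(W[...,0]<705)&(W[...,1]>-95)&(W[...,1]<95)&(W[...,2]>30)
    P=W[m]; best=None; rng=np.random.default_rng(0)
    for _ in range(500):
        a=P[rng.choice(len(P),3,False)]; n=np.cross(a[1]-a[0],a[2]-a[0]); L=np.linalg.norm(n)
        if L<1: continue
        n/=L; n*=np.sign(n[2]); k=(abs((P-a[0])@n)<2).sum()
        if best is None or k>best[0]: best=(k,n,a[0])
    _,n,o=best
    for _ in range(4):
        Q=P[abs((P-o)@n)<3]; o=Q.mean(0); n=np.linalg.svd(Q-o,full_matrices=False)[2][2]; n*=np.sign(n[2])
    return n,o,P,m
E
python3 - <<'E'
from fit import *
for s in ['side','top']:
    z=dict(np.load(s+'.npz')); W=cloud(z['d'],z)
    n,o,P,m=tester_fit(W,z['d'])
    print(s,'n',n.round(4),'tilt',np.degrees(np.arccos(n[2])).round(2),'o',o.round(1),'az',np.degrees(np.arctan2(n[1],n[0])).round(2),len(P))
    Q=P[abs((P-o)@n)<3]
    r=cv2.minAreaRect(Q[:,:2].astype(np.float32)); print(r)
    h=(P-o)@n
    # table z
    t=W[(z['d']>0)&(abs(W[...,0]-560)<60)&(abs(W[...,1]-170)<30)]; print('table',np.median(t,0), t[:,2].std())
    for nm,lo,hi in [('outlet',30,45),('knobtop',30,45)]:
        K=P[(h>lo)&(h<hi)]; K=K[(K[:,0]<575) if nm=='outlet' else (K[:,0]>580)]
        if len(K): print(nm,len(K),np.median(K,0).round(1),K.min(0).round(),K.max(0).round(), np.median((K-o)@n))
c=cams.get_calibration('wrist'); s=telemetry.get_state()
from scipy.spatial.transform import Rotation as R
q=s['ee_rot']; Rt=R.from_quat([q[1],q[2],q[3],q[0]]).as_matrix()
C=-np.array(c['R']).T@np.array(c['t']); print('cam in tool',Rt.T@(C-s['tcp_pos']),'\n',(Rt.T@np.array(c['R']).T).round(3),c['fx'],c['cx'],c['cy'])
print(Rt.round(3))
E
```

```text
side n [-0.0758  0.4961  0.865 ] tilt 30.12 o [569.2   5.   72.7] az 98.69 5003
((575.2607421875, 3.2207870483398438), (220.0371551513672, 141.36563110351562), 8.753472328186035)
table [5.58163456e+02 1.68142967e+02 1.97684389e-02] 1.173015090407092
outlet 70 [517.6  10.1 106.2] [508.   1.  97.] [530.  20. 113.] 35.541373118794
knobtop 98 [627.2  26.6 106. ] [610.  10.  92.] [645.  45. 119.] 35.60591428073789
top n [9.657e-01 2.596e-01 7.000e-04] tilt 89.96 o [669.3  16.1 636.1] az 15.05 13545
((674.0848999023438, 0.1246185302734375), (5.846864700317383, 196.80276489257812), 15.097967147827148)
table [ 5.63135403e+02  1.71962092e+02 -4.74599262e-01] 170.39936191883797
cam in tool [ 7.66842748e+01  7.37939701e-02 -1.23239568e+02] 
 [[-0.    -0.956 -0.294]
 [ 1.     0.    -0.001]
 [ 0.001 -0.294  0.956]] 283.4788317145589 315.0430460416111 201.56302663171462
[[ 0.914  0.405  0.   ]
 [ 0.405 -0.914 -0.   ]
 [ 0.     0.    -1.   ]]
```

```bash
python3 - <<'E'
from fit import *
for s in ['side','top']:
    z=dict(np.load(s+'.npz')); W=cloud(z['d'],z); d=z['d']
    m=(d>0)&(W[...,2]>135)
    print(s)
    for x0 in range(200,1001,50):
        for y0 in range(-300,401,100):
            k=m&(abs(W[...,0]-x0-25)<25)&(abs(W[...,1]-y0-50)<50)
            if k.sum()>20: print((x0,y0),k.sum(),np.percentile(W[k][:,2],[1,50,99]).round(),end=' ')
    print()
    if s=='top':
        W=np.where((W[...,2]<130)[...,None],W,0)
        n,o,P,m=tester_fit(W,d); print(n.round(4),o.round(1)); Q=P[abs((P-o)@n)<3]
        print(cv2.minAreaRect(Q[:,:2].astype(np.float32)))
E
```

```text
side
(450, -300) 1230 [138. 276. 388.] (500, -300) 1916 [138. 275. 386.] (550, -300) 1860 [139. 274. 385.] (600, -300) 1794 [139. 272. 383.] (650, -300) 1745 [138. 272. 381.] (700, -300) 1698 [139. 270. 379.] (750, -300) 923 [138. 268. 377.] (750, -200) 711 [139. 270. 377.] (800, -200) 1588 [138. 268. 376.] (850, -200) 1541 [138. 267. 374.] (850, 400) 699 [185. 257. 350.] (900, -200) 1487 [138. 266. 372.] (900, 300) 3717 [138. 284. 393.] (900, 400) 4825 [138. 302. 393.] (950, -200) 1459 [138. 265. 371.] (950, 100) 1958 [139. 279. 392.] (950, 200) 3273 [138. 281. 392.] (950, 300) 550 [138. 284. 393.] (1000, -200) 1403 [138. 263. 369.] (1000, -100) 1024 [139. 276. 391.] (1000, 0) 2066 [139. 280. 392.] (1000, 100) 634 [140. 280. 393.] 
top
(450, -300) 1516 [139. 301. 402.] (500, -300) 2890 [140. 314. 421.] (500, 400) 2929 [587. 682. 756.] (550, -300) 3202 [140. 331. 443.] (550, 200) 3767 [589. 742. 807.] (550, 300) 19278 [591. 767. 844.] (550, 400) 9600 [590. 747. 842.] (600, -300) 3542 [142. 348. 464.] (600, 0) 722 [586. 676. 730.] (600, 100) 7775 [587. 694. 764.] (600, 200) 8429 [589. 722. 794.] (650, -300) 3909 [141. 365. 485.] (650, -100) 2733 [585. 636. 686.] (650, 0) 4100 [586. 661. 721.] (700, -300) 4288 [143. 383. 506.] (700, -200) 468 [584. 606. 646.] (700, -100) 47 [586. 621. 650.] (750, -300) 2398 [140. 356. 505.] (750, -200) 759 [141. 302. 417.] (800, -200) 1132 [137. 228. 355.] (850, -200) 120 [135. 159. 205.] 
[-0.0762  0.4953  0.8654] [575.5  -3.   76.7]
((578.708740234375, 0.368072509765625), (219.9552764892578, 137.97816467285156), 8.705002784729004)
```

>>> {"op": "step_arm", "data": {"steps": [{"travel": [-15, 45, 10], "rotation": [0, 0, 0.14]}, {"travel": [-30, 90, 20], "rotation": [0, 0, 0.28]}, {"travel": [-43, 135, 30], "rotation": [0, 0, 0.42]}, {"travel": [-50, 177, 40], "rotation": [0, 0, 0.56]}, {"travel": [-38, 215, 50], "rotation": [0, 0, 0.7]}, {"travel": [-11, 255, 50], "rotation": [0, 0, 0.84]}, {"travel": [19, 287, 50], "rotation": [0, 0, 0.98]}, {"travel": [47, 317, 50], "rotation": [0, 0, 1.12]}, {"travel": [74, 349, 50], "rotation": [0, 0, 1.26]}, {"travel": [97, 382, 50], "rotation": [0, 0, 1.4]}]}}

```text
$.steps[0]: bad value
```

>>> {"op": "step_arm", "data": {"steps": [{"travel": [-15, 45, 10], "rotation": [0, 0, 0.14], "hand": 85}, {"travel": [-30, 90, 20], "rotation": [0, 0, 0.28], "hand": 85}, {"travel": [-43, 135, 30], "rotation": [0, 0, 0.42], "hand": 85}, {"travel": [-50, 177, 40], "rotation": [0, 0, 0.56], "hand": 85}, {"travel": [-38, 215, 50], "rotation": [0, 0, 0.7], "hand": 85}, {"travel": [-11, 255, 50], "rotation": [0, 0, 0.84], "hand": 85}, {"travel": [19, 287, 50], "rotation": [0, 0, 0.98], "hand": 85}, {"travel": [47, 317, 50], "rotation": [0, 0, 1.12], "hand": 85}, {"travel": [74, 349, 50], "rotation": [0, 0, 1.26], "hand": 85}, {"travel": [97, 382, 50], "rotation": [0, 0, 1.4], "hand": 85}]}}

```text
clock: 1.7
tcp_pos: [371.5, -233.9, 300.7]
ee_rot: [0.001, 0.613, 0.79, 0.0]
force: [0.5, -1.0, 0.1]
gripper_width: 85.4
gripper_force: 0.0
```

```bash
python3 -c "
from h import *
s=telemetry.get_state(); print(s['joint_pos'].round(3),s['tcp_pos'].round(1),s['force'].round(1))"
```

```text
[ 0.815  0.19  -0.434  1.93   0.093  1.039  0.593] [ 371.5 -233.9  300.7] [ 0.5 -1.   0.1]
```

```bash
cat >> h.py <<'E'
from scipy.spatial.transform import Rotation as R
az=np.radians(98.72); n=np.array([np.cos(az)*.5,np.sin(az)*.5,np.cos(np.pi/6)])
xt=np.array([-np.cos(az),-np.sin(az),0]); yt=np.cross([0,0,1],xt)   # tester axes
u=np.cross(yt,n); u*=np.sign(u[2])    # uphill in panel
left=np.cross(n,u)
def Rtool(th):  # tool z=-n, tool x = -(bar dir at th)
    b=u*np.cos(th)+left*np.sin(th); x=-b; z=-n; return np.stack([x,np.cross(z,x),z],1)
def tcp():
    s=telemetry.get_state(); q=s['ee_rot']; return s['tcp_pos'],R.from_quat([q[1],q[2],q[3],q[0]]).as_matrix()
def rv(Rt,Rc): return R.from_matrix(Rt@Rc.T).as_rotvec()
E
python3 - <<'E'
from h import *
p,Rc=tcp()
print(u,left,n)
for th in (0.3,0.8): print(th,rv(Rtool(th),Rc), Rtool(th)[:,0])
o=np.array([577,1.8,75.5]); print(o+150*n-p)
E
```

```text
[ 0.13129453 -0.85601504  0.5       ] [0.98844103 0.15160586 0.        ] [-0.07580293  0.49422051  0.8660254 ]
0.3 [-0.52317841 -0.02618335  0.19552755] [-0.41753475  0.77297981 -0.47766824]
0.8 [-0.52352266  0.10629127  0.68374263] [-0.80053797  0.48763603 -0.34835335]
[194.15628402 309.79395835 -95.27458921]
```

>>> {"op": "step_arm", "data": {"steps": [{"travel": [0, 40, 0], "rotation": [0, 0, 0], "hand": 85}, {"travel": [5, 85, 0], "rotation": [-0.06, 0, 0.02], "hand": 85}, {"travel": [20, 130, 0], "rotation": [-0.13, 0, 0.05], "hand": 85}, {"travel": [45, 170, -10], "rotation": [-0.2, -0.01, 0.08], "hand": 85}, {"travel": [75, 205, -25], "rotation": [-0.27, -0.01, 0.1], "hand": 85}, {"travel": [105, 235, -40], "rotation": [-0.34, -0.02, 0.13], "hand": 85}, {"travel": [135, 262, -58], "rotation": [-0.41, -0.02, 0.16], "hand": 85}, {"travel": [165, 287, -76], "rotation": [-0.48, -0.025, 0.18], "hand": 85}, {"travel": [194, 310, -95], "rotation": [-0.523, -0.026, 0.195], "hand": 40}, {"travel": [194, 310, -95], "rotation": [-0.523, -0.026, 0.195], "hand": 40}]}}

```text
clock: 2.7
tcp_pos: [565.6, 79.7, 200.6]
ee_rot: [0.167, 0.512, 0.819, -0.196]
force: [-0.2, -0.0, 0.6]
gripper_width: 58.5
gripper_force: 0.0
```

```bash
cat > look.py <<'E'
from h import *
import sys
nm=sys.argv[1]
p,d,c=grab('wrist'); np.savez(nm+'.npz',p=p,d=d,**{k:np.array(c[k]) for k in c}); save(p,nm+'.png')
s=telemetry.get_state(); print(s['clock'],s['joint_pos'].round(2),s['tcp_pos'].round(1)); pp,Rc=tcp(); print('z err',np.degrees(np.arccos(-Rc[:,2]@n)))
E
python3 look.py w1
```

```text
2.75 [-0.15  0.6  -0.57  1.76  0.79  1.29 -0.62] [564.5  77.4 202.4]
z err 0.19766424094156881
```

View pics/w1.png

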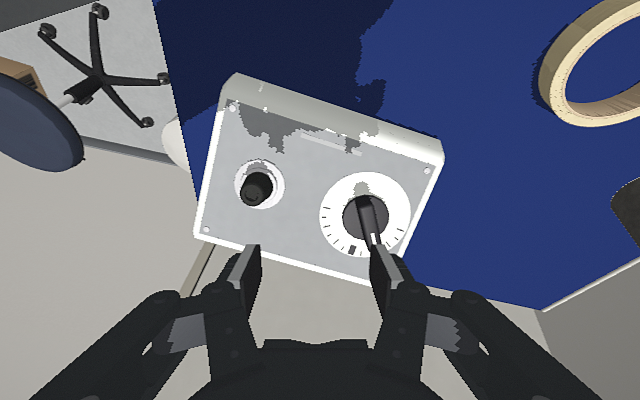

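```bash
cat > rect.py <<'E'
from h import *
def rect(z,o,h,half,ppm=3,nn=n):
    # ortho image in panel plane at height h: columns=-left (right seen from front, uphill up)
    k=int(half*ppm); g=np.arange(-k,k)/ppm
    A,B=np.meshgrid(g,-g)
    X=o+h*nn+A[...,None]*(-left)+B[...,None]*u
    C=X@z['R'].T+z['t']; U=(C[...,0]/C[...,2]*z['fx']+z['cx']).astype(np.float32); V=(C[...,1]/C[...,2]*z['fy']+z['cy']).astype(np.float32)
    return cv2.remap(z['p'],U,V,cv2.INTER_CUBIC)
E
python3 - <<'E'
from rect import *
from fit import tester_fit
z=dict(np.load('w1.npz')); W=cloud(z['d'],z); d=z['d']
W2=np.where((W[...,2]<130)[...,None],W,0)
nn,o,P,m=tester_fit(W2,d); print(nn.round(4),n.round(4),o.round(1)); Q=P[abs((P-o)@nn)<3]; print(cv2.minAreaRect(Q[:,:2].astype(np.float32)))
o=o+0; c0=np.array([577,1.8,0]); c0[2]=o[2]-((c0-o)[:2]@n[:2])/n[2]; print('panel centre',c0)
np.save('c0.npy',c0)
a=rect(z,c0+55*left,0,40,5); b=rect(z,c0-55*left,0,40,5)
save(np.hstack([a,b]),'r1.png')
h=(P-c0)@n
for lo,hi in [(26,33),(33,45),(6,10)]:
    K=P[(h>lo)&(h<hi)]; K=K-c0; L=K@left; 
    for s in(1,-1):
        k=K[(L*s>20)]; 
        if len(k): print(lo,s,len(k),'left',np.percentile(k@left,[2,50,98]).round(1),'u',np.percentile(k@u,[2,50,98]).round(1))
E
```

```text
[-0.0764  0.4967  0.8646] [-0.0758  0.4942  0.866 ] [568.8  10.3  69.5]
((578.8517456054688, 2.6419906616210938), (220.2614288330078, 138.11846923828125), 8.493693351745605)
panel centre [577.           1.8         75.08509868]
26 1 74 left [39.7 45.8 60.2] u [-21.3 -16.1  18.9]
26 -1 105 left [-62.9 -49.8 -41.2] u [-11.1  -8.7   3.4]
33 1 637 left [41.5 54.4 67.9] u [-19.5  -2.8  17.5]
33 -1 513 left [-62.7 -52.8 -42.6] u [-9.4  0.3 10.3]
6 1 865 left [35.1 53.8 78.5] u [-20.7   0.6  22.2]
6 -1 278 left [-69.6 -47.7 -36. ] u [-16.3  -8.5  14.2]
```

View pics/r1.png

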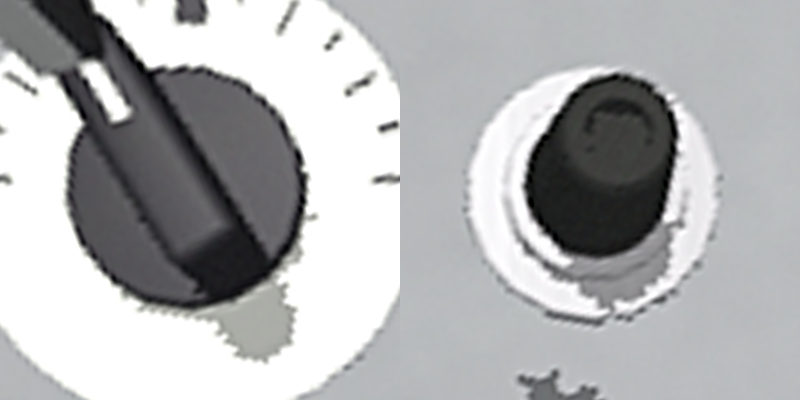

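```bash
python3 - <<'E'
from rect import *
z=dict(np.load('w1.npz')); W=cloud(z['d'],z); d=z['d']; c0=np.load('c0.npy')
D=W-c0; h=D@n; a=D@left; b=D@u
m=(d>0)&(abs(a-57)<30)&(abs(b)<30)&(h>34)&(h<40)
pts=np.stack([a[m],b[m]],1).astype(np.float32); r=cv2.minAreaRect(pts); print(r,np.median(h[m]))
q=pts-pts.mean(0); w=np.linalg.svd(q,full_matrices=False)[2][0]; print('pca th',np.arctan2(w[0],w[1]),pts.mean(0))
m=(d>0)&(abs(a+53)<25)&(abs(b)<25)&(h>35)&(h<41); pts=np.stack([a[m],b[m]],1).astype(np.float32); print(cv2.minEnclosingCircle(pts),pts.mean(0),np.median(h[m]))
# line edge in rectified at h=37
im=rect(z,c0+57.3*left+.5*u,37,36,8)
save(np.hstack([im, ]),'r2.png')
E
```

```text
((55.94169616699219, -0.4725513458251953), (43.808624267578125, 13.236824035644531), 57.13356018066406) 35.7574892637517
pca th 0.5544565 [54.557423  -2.4275618]
((-52.658447265625, 0.8317326307296753), 11.218574523925781) [-52.696117     0.33744952] 36.61006727971999
```

View pics/r2.png

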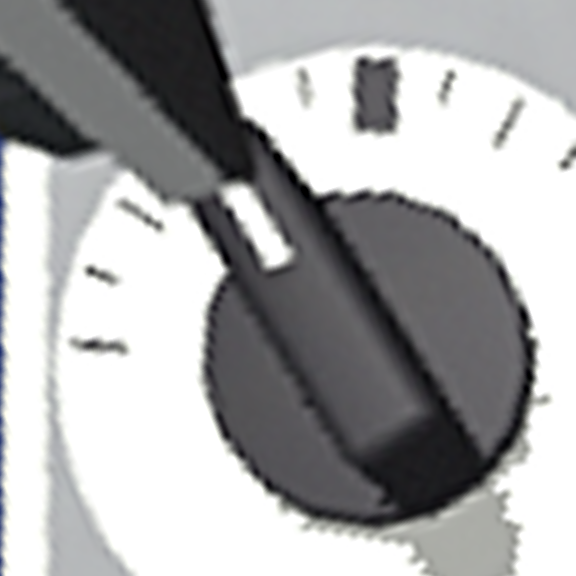

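```bash
cat >> h.py <<'E'
try: c0=np.load('c0.npy')
except Exception: pass
def knob(h): return c0+57.3*left+.5*u+h*n
def outl(h): return c0-52.7*left+.5*u+h*n
E
python3 - <<'E'
from h import *
p,Rc=tcp(); s=telemetry.get_state(); print(p,s['gripper_width'])
print(rv(Rtool(.56),Rc)); 
for h in (75,30): print(h,(knob(h)-p).round(1))
print(n*45)
E
```

```text
[564.53367847  77.38377245 202.43351021] 50.9286527357068
[-0.0205936   0.12619833  0.22793558]
75 [ 63.5 -30.3 -62.1]
30 [  66.9  -52.5 -101.1]
[-3.41113186 22.2399231  38.97114317]
```

>>> {"op": "step_arm", "data": {"steps": [{"travel": [32, -15, -30], "rotation": [-0.01, 0.063, 0.114], "hand": 36}, {"travel": [63, -30, -62], "rotation": [-0.02, 0.126, 0.228], "hand": 36}, {"travel": [63, -30, -62], "rotation": [-0.02, 0.126, 0.228], "hand": 36}, {"travel": [63, -30, -62], "rotation": [-0.02, 0.126, 0.228], "hand": 36}]}}

```text
clock: 3.15
tcp_pos: [626.9, 43.0, 143.1]
ee_rot: [0.143, 0.405, 0.877, -0.216]
force: [-0.4, -0.2, 0.3]
gripper_width: 35.9
gripper_force: 0.0
```

```bash
cat > st.py <<'E'
from h import *
import sys
p,Rc=tcp(); s=telemetry.get_state(); print(s['clock'],p.round(1),'w',s['gripper_width'],s['gripper_force'],'F',s['force'].round(1))
b=-Rc[:,0]; th=np.arctan2(b@left,b@u); print('tool th',th,'tilt err deg',np.degrees(np.arccos(-Rc[:,2]@n)))
D=p-c0; print('left,u,h',(D@left).round(1),(D@u).round(1),(D@n).round(1))
E
python3 st.py; python3 - <<'E'
from h import *
p,Rc=tcp(); print((knob(30)-p).round(1),rv(Rtool(.56),Rc).round(3))
E
```

```text
3.15 [626.9  43.  143.1] w 35.94165493472552 0.0 F [-0.4 -0.2  0.3]
tool th 0.5523789522425873 tilt err deg 0.023026034107861717
left,u,h 55.5 5.3 75.4
[  4.5 -18.1 -41.8] [-0.001  0.003  0.007]
```

>>> {"op": "step_arm", "data": {"steps": [{"travel": [1.2, 0, -10], "rotation": [0, 0, 0], "hand": 36}, {"travel": [3, -9, -26], "rotation": [0, 0.002, 0.004], "hand": 36}, {"travel": [4.5, -18, -41.5], "rotation": [0, 0.003, 0.007], "hand": 36}, {"travel": [4.5, -18, -41.5], "rotation": [0, 0.003, 0.007], "hand": 36}, {"travel": [4.5, -18, -41.5], "rotation": [0, 0.003, 0.007], "hand": 36}]}}

```text
clock: 3.65
tcp_pos: [631.4, 26.2, 101.3]
ee_rot: [0.142, 0.401, 0.879, -0.216]
force: [0.3, 0.7, 0.2]
gripper_width: 36.0
gripper_force: 0.0
```

```bash
python3 st.py; python3 look.py w2
```

```text
3.65 [631.4  26.2 101.3] w 36.02000537383289 0.0 F [0.3 0.7 0.2]
tool th 0.5626389141402525 tilt err deg 0.10184929586212443
left,u,h 57.5 -0.7 30.7
3.7 [-0.06  0.78 -0.55  1.73  0.96  1.18 -0.39] [631.7  26.9 101.8]
z err 0.17187770154068113
```

View pics/w2.png

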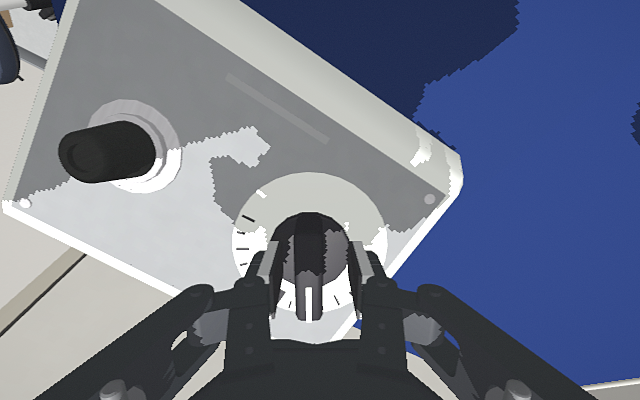

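>>> {"op": "step_arm", "data": {"squeeze": 25, "steps": [{"travel": [0, 0, 0], "rotation": [0, 0, 0], "hand": 5}, {"travel": [0, 0, 0], "rotation": [0, 0, 0], "hand": 5}, {"travel": [0, 0, 0], "rotation": [0, 0, 0], "hand": 5}, {"travel": [0, 0, 0], "rotation": [0, 0, 0], "hand": 5}, {"travel": [0, 0, 0], "rotation": [0, 0, 0], "hand": 5}]}}

```text
clock: 4.2
tcp_pos: [629.1, 25.2, 103.3]
ee_rot: [0.142, 0.401, 0.878, -0.218]
force: [-14.4, -1.6, 14.9]
gripper_width: 13.5
gripper_force: 28.8
```

```bash
python3 st.py; python3 -c "
from h import *
print(-.56*n)"
```

```text
4.2 [629.1  25.2 103.3] w 13.475080378175516 28.776711523532867 F [-14.4  -1.6  14.9]
tool th 0.5624279336087726 tilt err deg 0.2251866002697054
left,u,h 55.0 0.9 32.1
[ 0.04244964 -0.27676349 -0.48497423]
```

>>> {"op": "step_arm", "data": {"steps": [{"travel": [-2, 0.5, 2], "rotation": [0, 0, 0], "hand": 5}, {"travel": [-2.4, 0.5, 2], "rotation": [0.009, -0.055, -0.097], "hand": 5}, {"travel": [-2.4, 0.5, 2], "rotation": [0.017, -0.111, -0.194], "hand": 5}, {"travel": [-2.4, 0.5, 2], "rotation": [0.025, -0.166, -0.291], "hand": 5}, {"travel": [-2.4, 0.5, 2], "rotation": [0.034, -0.221, -0.388], "hand": 5}, {"travel": [-2.4, 0.5, 2], "rotation": [0.042, -0.277, -0.485], "hand": 5}, {"travel": [-2.4, 0.5, 2], "rotation": [0.042, -0.277, -0.485], "hand": 5}, {"travel": [-2.4, 0.5, 2], "rotation": [0.042, -0.277, -0.485], "hand": 5}]}}

```text
clock: 5.0
tcp_pos: [629.3, 25.4, 103.6]
ee_rot: [0.198, 0.628, 0.733, -0.169]
force: [2.0, -7.5, -7.6]
gripper_width: 13.1
gripper_force: 26.4
```

```bash
python3 st.py; python3 look.py w3;  python3 - <<'E'
import cv2
im=cv2.imread('pics/w3.png'); cv2.imwrite('pics/w3c.png',cv2.resize(im[140:360,200:440],(720,600) if 0 else (640,587),interpolation=cv2.INTER_CUBIC))
E
```

```text
5.0 [629.3  25.4 103.6] w 13.086543901537135 26.42381250858307 F [ 2.  -7.5 -7.6]
tool th 0.001248178658549329 tilt err deg 0.23277676109067608
left,u,h 55.2 0.9 32.4
5.05 [-0.12  0.76 -0.45  1.74  0.91  1.13 -0.92] [629.2  25.4 103.6]
z err 0.22674104841547374
```

View pics/w3c.png

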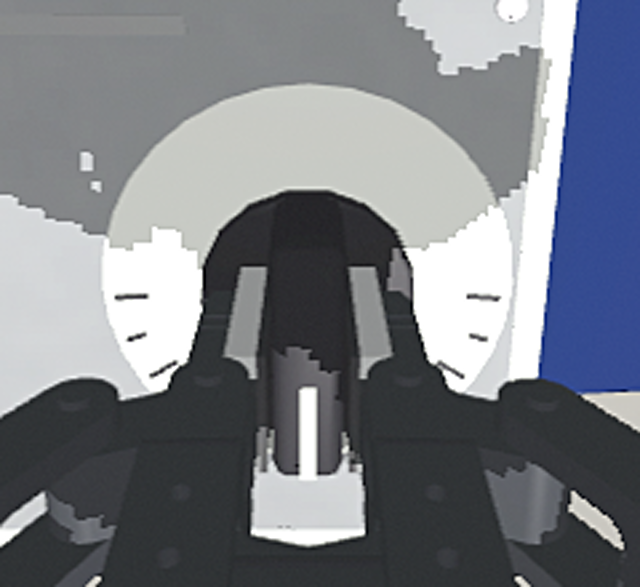

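>>> {"op": "step_arm", "data": {"steps": [{"travel": [0, 0, 0], "rotation": [0, 0, 0], "hand": 36}, {"travel": [0, 0, 0], "rotation": [0, 0, 0], "hand": 36}, {"travel": [0, 0, 0], "rotation": [0, 0, 0], "hand": 36}, {"travel": [-2, 12, 21], "rotation": [0, 0, 0], "hand": 36}, {"travel": [-4, 30, 52], "rotation": [0, 0, 0], "hand": 60}, {"travel": [-25, 45, 85], "rotation": [0, 0, 0], "hand": 85}, {"travel": [-60, 60, 110], "rotation": [0, 0, 0], "hand": 85}, {"travel": [-80, 72, 120], "rotation": [0, 0, 0], "hand": 85}]}}

```text
clock: 5.85
tcp_pos: [547.9, 101.4, 226.3]
ee_rot: [0.198, 0.628, 0.734, -0.167]
force: [-0.4, -0.5, -0.9]
gripper_width: 85.0
gripper_force: 0.0
```

```bash
python3 st.py; python3 look.py w4;  python3 - <<'E'
from rect import *
z=dict(np.load('w4.npz'))
W=cloud(z['d'],z); d=z['d']; D=W-c0; h=D@n; a=D@left; b=D@u
m=(d>0)&(abs(a-57)<30)&(abs(b)<30)&(h>33)&(h<40)
pts=np.stack([a[m],b[m]],1).astype(np.float32); print(cv2.minAreaRect(pts),m.sum())
m=(d>0)&(abs(a+53)<25)&(abs(b)<25)&(h>34)&(h<41); pts=np.stack([a[m],b[m]],1).astype(np.float32); print(cv2.minEnclosingCircle(pts),pts.mean(0),np.median(h[m]))
A=rect(z,c0+56*left,0,40,5); B=z['p'][:,:]
save(np.hstack([A,rect(z,c0-53*left,38,40,5)]),'r4.png')
E
```

```text
5.85 [547.9 101.4 226.3] w 84.9586544179833 0.0 F [-0.4 -0.5 -0.9]
tool th 0.0026159311534143725 tilt err deg 0.358483327198395
left,u,h -13.6 -13.4 182.3
5.9 [-0.22  0.55 -0.54  1.76  0.74  1.31 -0.92] [545.9 103.9 226.8]
z err 0.4393761617095733
((57.01927947998047, 0.9013710021972656), (47.21969223022461, 14.173440933227539), 89.58465576171875) 608
((-52.92293930053711, 0.8834190964698792), 11.495475769042969) [-52.69553      0.38682407] 36.30263084879771
```

View pics/r4.png

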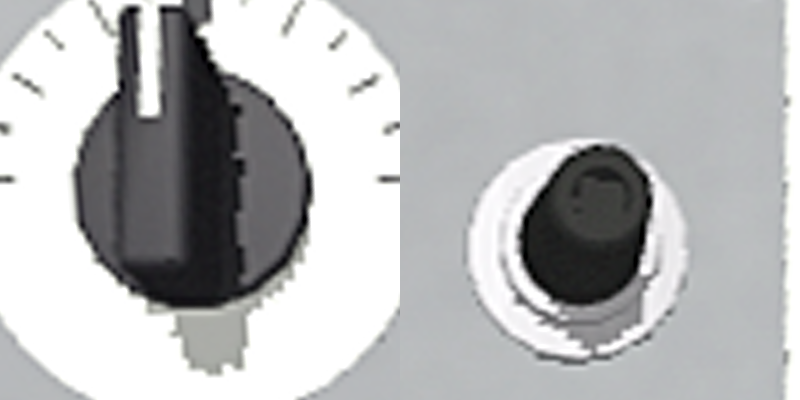

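```bash
cat >> h.py <<'E'
def Rdown(yawdeg):
    a=np.radians(yawdeg); x=np.array([np.cos(a),np.sin(a),0]); z=np.array([0,0,-1.]); return np.stack([x,np.cross(z,x),z],1)
E
python3 - <<'E'
from h import *
p,Rc=tcp(); print((np.array([416,250,180])-p).round(1), rv(Rdown(117),Rc).round(3))
E
```

```text
[-129.9  146.1  -46.8] [0.497 0.166 0.304]
```

>>> {"op": "step_arm", "data": {"steps": [{"travel": [-26, 29, 0], "rotation": [0.1, 0.033, 0.06], "hand": 85}, {"travel": [-52, 58, -5], "rotation": [0.2, 0.066, 0.12], "hand": 85}, {"travel": [-78, 88, -20], "rotation": [0.3, 0.1, 0.18], "hand": 85}, {"travel": [-104, 117, -35], "rotation": [0.4, 0.133, 0.24], "hand": 85}, {"travel": [-130, 146, -47], "rotation": [0.497, 0.166, 0.304], "hand": 85}, {"travel": [-130, 146, -47], "rotation": [0.497, 0.166, 0.304], "hand": 85}, {"travel": [-130, 146, -47], "rotation": [0.497, 0.166, 0.304], "hand": 85}]}}

```text
clock: 6.6
tcp_pos: [419.5, 244.7, 176.4]
ee_rot: [0.0, 0.524, 0.852, -0.003]
force: [0.3, -0.3, 0.5]
gripper_width: 85.0
gripper_force: 0.0
```

```bash
python3 look.py w5;  python3 - <<'E'
from h import *
z=dict(np.load('w5.npz')); d=z['d']; W=cloud(d,z)
p,Rc=tcp(); print(p,(Rc[:,2]).round(4))
m=(d>0)&(np.hypot(W[...,0]-416,W[...,1]-250)<32)&(W[...,2]>40)&(W[...,2]<55)
print(m.sum(),cv2.minEnclosingCircle(W[m][:,:2].astype(np.float32)),W[m].mean(0),z['p'][m].mean(0))
t=(d>0)&(abs(W[...,2])<8)&(np.hypot(W[...,0]-416,W[...,1]-250)<60); print('table',np.median(W[t][:,2]))
for x,y in [(496,249),(414,175),(452,329)]:
    m=(d>0)&(np.hypot(W[...,0]-x,W[...,1]-y)<32)&(W[...,2]>40)&(W[...,2]<55)
    if m.sum()>9: print(cv2.minEnclosingCircle(W[m][:,:2].astype(np.float32)),z['p'][m].mean(0))
E
```

```text
6.65 [-0.05  0.48 -0.82  2.    0.47  0.86 -0.67] [420.  244.7 176.6]
z err 29.679185523411928
[420.03108652 244.73527926 176.6178344 ] [-0.0023 -0.006  -1.    ]
1397 ((417.3999328613281, 252.73394775390625), 20.11440658569336) [416.84917147 253.90515897  45.06589887] [209.73228346 210.92984968 206.63421618]
table -0.4098052051723227
((498.4690246582031, 250.95489501953125), 20.5532169342041) [137.15323224  78.57940942 165.76296887]
((413.810791015625, 175.44703674316406), 20.300418853759766) [76.14749781 42.17910448 95.50307287]
((453.38934326171875, 331.32427978515625), 20.144994735717773) [231.18117229 171.95796329 191.41740675]
```

View pics/w5.png

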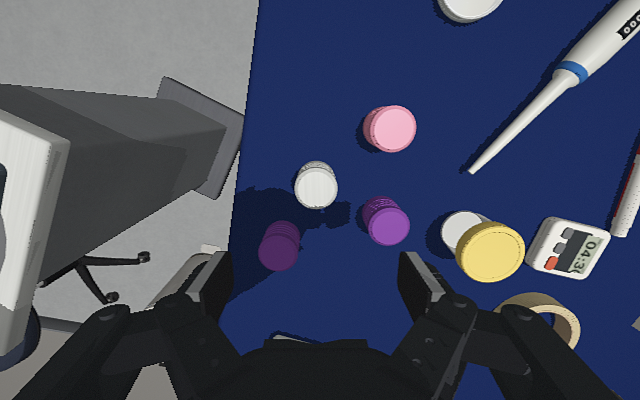

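>>> {"op": "step_arm", "data": {"steps": [{"travel": [-4.3, 7, -40], "rotation": [0.003, -0.001, 0], "hand": 60}, {"travel": [-4.3, 7, -80], "rotation": [0.006, -0.002, 0], "hand": 60}, {"travel": [-4.3, 7, -110], "rotation": [0.006, -0.002, 0], "hand": 60}, {"travel": [-4.3, 7, -110], "rotation": [0.006, -0.002, 0], "hand": 60}]}}

```text
clock: 7.05
tcp_pos: [414.3, 251.0, 64.0]
ee_rot: [-0.001, 0.524, 0.852, -0.002]
force: [0.2, 0.2, 0.8]
gripper_width: 60.2
gripper_force: 0.0
```

```bash
python3 st.py; python3 - <<'E'
from h import *
p,Rc=tcp(); print((np.array([415.7,251.8,29])-p).round(1), rv(Rdown(117),Rc).round(3),Rc[:,2].round(4))
E
```

```text
7.05 [414.3 251.   64. ] w 60.17911897959882 0.0 F [0.2 0.2 0.8]
tool th 0.36033470205837265 tilt err deg 29.882644530058897
left,u,h -123.1 -240.2 125.9
[  1.4   0.8 -35. ] [ 0.003 -0.004  0.004] [-0.0043 -0.0027 -1.    ]
```

>>> {"op": "step_arm", "data": {"squeeze": 60, "steps": [{"travel": [1.4, 0.8, -20], "rotation": [0.003, -0.004, 0], "hand": 60}, {"travel": [1.4, 0.8, -35], "rotation": [0.003, -0.004, 0], "hand": 60}, {"travel": [1.4, 0.8, -35], "rotation": [0.003, -0.004, 0], "hand": 60}, {"travel": [1.4, 0.8, -35], "rotation": [0.003, -0.004, 0], "hand": 30}, {"travel": [1.4, 0.8, -35], "rotation": [0.003, -0.004, 0], "hand": 30}, {"travel": [1.4, 0.8, -35], "rotation": [0.003, -0.004, 0], "hand": 30}, {"travel": [1.4, 0.8, -35], "rotation": [0.003, -0.004, 0], "hand": 30}]}}

```text
clock: 7.75
tcp_pos: [417.3, 253.6, 33.4]
ee_rot: [0.001, 0.524, 0.852, 0.004]
force: [-0.5, -1.0, 6.9]
gripper_width: 38.9
gripper_force: 59.8
```

```bash
python3 st.py; python3 -c "
from h import *
p,Rc=tcp(); print(Rc[:,2].round(4))"
```

```text
7.75 [417.3 253.6  33.4] w 38.89616442994731 59.834182653576136 F [-0.5 -1.   6.9]
tool th 0.3603727538739645 tilt err deg 30.241282201238803
left,u,h -119.7 -257.3 100.4
[ 0.0057  0.0051 -1.    ]
```

```bash
cat >> h.py <<'E'
def place(h,l=-54.7,uu=-0.3): return c0+l*left+uu*u+h*n
E
python3 - <<'E'
from h import *
p,Rc=tcp(); print((place(130)-p).round(1),(place(94)-place(130)).round(1),rv(Rtool(0),Rc).round(3))
E
```

```text
[  95.7 -195.5  154.1] [  2.7 -17.8 -31.2] [-0.505 -0.154 -0.31 ]
```

>>> {"op": "step_arm", "data": {"steps": [{"travel": [0, 0, 40], "rotation": [0, 0, 0], "hand": 30}, {"travel": [0, 0, 85], "rotation": [0, 0, 0], "hand": 30}, {"travel": [10, -25, 120], "rotation": [-0.1, -0.03, -0.06], "hand": 30}, {"travel": [30, -65, 140], "rotation": [-0.2, -0.06, -0.12], "hand": 30}, {"travel": [50, -105, 150], "rotation": [-0.3, -0.09, -0.18], "hand": 30}, {"travel": [72, -145, 154], "rotation": [-0.4, -0.12, -0.25], "hand": 30}, {"travel": [90, -180, 154], "rotation": [-0.505, -0.154, -0.31], "hand": 30}, {"travel": [95.7, -195, 154], "rotation": [-0.505, -0.154, -0.31], "hand": 30}, {"travel": [95.7, -195, 154], "rotation": [-0.505, -0.154, -0.31], "hand": 30}, {"travel": [95.7, -195, 154], "rotation": [-0.505, -0.154, -0.31], "hand": 30}]}}

```text
clock: 8.75
tcp_pos: [511.6, 58.8, 186.2]
ee_rot: [0.194, 0.629, 0.733, -0.168]
force: [-0.2, 0.5, -0.3]
gripper_width: 38.6
gripper_force: 60.8
```

```bash
python3 st.py; python3 look.py w6; python3 - <<'E'
from h import *
p,Rc=tcp(); print((place(94)-p).round(1),rv(Rtool(0),Rc).round(3))
# cap in tool frame from depth
z=dict(np.load('w6.npz')); d=z['d']; W=cloud(d,z); T=(W-p)@Rc
col=z['p'].astype(int); 
m=(d>0)&(abs(T[...,1])<16)&(abs(T[...,0])<25)&(T[...,2]>-25)&(T[...,2]<45)
for lo in range(-20,45,5):
    k=m&(T[...,2]>=lo)&(T[...,2]<lo+5)
    if k.sum()>5: print(lo,k.sum(),T[k].min(0).round(1),T[k].max(0).round(1))
D=W-c0; h=D@n; a=D@left; b=D@u
m=(d>0)&(abs(a+53)<25)&(abs(b)<25)&(h>34)&(h<41); pts=np.stack([a[m],b[m]],1).astype(np.float32)
if m.sum()>20: print(m.sum(),cv2.minEnclosingCircle(pts),pts.mean(0),np.median(h[m]))
E
```

```text
8.75 [511.6  58.8 186.2] w 38.582832106120065 60.77720775268972 F [-0.2  0.5 -0.3]
tool th 0.0009130207308201719 tilt err deg 0.2215265744685149
left,u,h -56.0 -1.8 129.3
8.8 [-0.2   0.53 -0.48  1.93  0.76  1.16 -0.97] [511.6  59.1 186.2]
z err 0.1973045233272751
[  4.1 -18.9 -29.9] [-0.003 -0.002 -0.   ]
-15 4331 [-18.7 -15.9 -14.4] [ 19.9  16.  -10. ]
-10 490 [-20.6 -15.9 -10. ] [20.5 15.9 -5. ]
-5 223 [  9.2 -15.9  -5. ] [20.2 15.9 -0.1]
0 306 [  9.1 -15.9   0. ] [20.  15.8  5. ]
5 245 [  9.  -15.9   5.3] [20.1 15.8 10. ]
10 201 [  9.6 -15.7  10. ] [20.1 15.7 14.9]
15 189 [  9.4 -15.6  15. ] [20.  15.8 20. ]
20 180 [  9.9 -15.7  20. ] [20.1 15.9 25. ]
25 165 [  9.9 -15.8  25. ] [20.1 15.9 29.9]
30 82 [  9.9 -15.8  30.1] [19.8 15.6 33.6]
266 ((-53.09075164794922, -0.3587113320827484), 10.854910850524902) [-52.666866  -4.518384] 36.32837745897517
```

```bash
cat > capfit.py <<'E'
from h import *
from scipy.optimize import least_squares
z=dict(np.load('w6.npz')); d=z['d']; W=cloud(d,z); p,Rc=tcp(); T=(W-p)@Rc
m=(d>0)&(abs(T[...,1])<15)&(T[...,0]<23)&(T[...,0]>8)&(T[...,2]>-5)&(T[...,2]<32)
q=T[m]; r=least_squares(lambda c:np.hypot(q[:,0]-c[0],q[:,1]-c[1])-c[2],[0,0,20],loss='soft_l1'); print(r.x,np.std(r.fun))
k=(d>0)&(T[...,2]>-15)&(T[...,2]<-11)&(np.hypot(T[...,0],T[...,1])<19); print('top centroid (clipped)',T[k].mean(0))
E
python3 capfit.py
```

```text
[-0.43844269  1.58189023 19.90835172] 0.32439961438072323
top centroid (clipped) [  0.89992449   1.09575874 -12.1715578 ]
```

```bash
cat > d.py <<'E'
from h import *
import sys
p,Rc=tcp()
for h in map(float,sys.argv[1:]): print(h,(place(h,-54.4,.2)-p).round(1))
print(rv(Rtool(0),Rc).round(3))
E
python3 d.py 78 55
```

```text
78.0 [  5.7 -27.2 -43.5]
55.0 [  7.4 -38.6 -63.4]
[-0.003 -0.002 -0.   ]
```

>>> {"op": "step_arm", "data": {"steps": [{"travel": [3, -13, -22], "rotation": [-0.003, -0.002, 0], "hand": 30}, {"travel": [5.7, -27, -43.5], "rotation": [-0.003, -0.002, 0], "hand": 30}, {"travel": [5.7, -27, -43.5], "rotation": [-0.003, -0.002, 0], "hand": 30}, {"travel": [5.7, -27, -43.5], "rotation": [-0.003, -0.002, 0], "hand": 30}]}}

```text
clock: 9.2
tcp_pos: [517.6, 32.1, 142.7]
ee_rot: [0.197, 0.629, 0.733, -0.17]
force: [-0.1, 0.5, 0.0]
gripper_width: 38.9
gripper_force: 60.8
```

```bash
python3 st.py;python3 d.py 56 50
```

```text
9.2 [517.6  32.1 142.7] w 38.911212064047916 60.78431960195303 F [-0.1  0.5  0. ]
tool th 0.00026651728183570904 tilt err deg 0.12425005583477007
left,u,h -54.1 0.1 78.1
56.0 [  1.4 -11.  -19.1]
50.0 [  1.9 -14.  -24.3]
[ 0.002 -0.001  0.   ]
```

>>> {"op": "step_arm", "data": {"steps": [{"travel": [0.3, -3, -5], "rotation": [0.001, -0.001, 0], "hand": 30}, {"travel": [0.7, -5.5, -9.5], "rotation": [0.002, -0.001, 0], "hand": 30}, {"travel": [1.1, -8.2, -14.2], "rotation": [0.002, -0.001, 0], "hand": 30}, {"travel": [1.4, -11, -19.1], "rotation": [0.002, -0.001, 0], "hand": 30}, {"travel": [1.4, -11, -19.1], "rotation": [0.002, -0.001, 0], "hand": 30}]}}

```text
clock: 9.7
tcp_pos: [519.1, 19.5, 122.6]
ee_rot: [0.197, 0.629, 0.732, -0.169]
force: [0.3, -0.9, -0.6]
gripper_width: 38.7
gripper_force: 60.8
```

```bash
python3 st.py;python3 d.py 50 41 39
```

```text
9.7 [519.1  19.5 122.6] w 38.65782272880806 60.812700279057026 F [ 0.3 -0.9 -0.6]
tool th -0.0011659073968144952 tilt err deg 0.11682540509026233
left,u,h -54.5 1.0 54.3
50.0 [ 0.4 -1.4 -4.1]
41.0 [  1.   -5.9 -11.9]
39.0 [  1.2  -6.9 -13.7]
[0.002 0.    0.001]
```

>>> {"op": "step_arm", "data": {"steps": [{"travel": [0.2, -1, -2.6], "rotation": [0.002, 0, 0], "hand": 30}, {"travel": [0.5, -2.5, -5.2], "rotation": [0.002, 0, 0], "hand": 30}, {"travel": [0.7, -4, -8], "rotation": [0.002, 0, 0], "hand": 30}, {"travel": [0.8, -4.7, -9.5], "rotation": [0.002, 0, 0], "hand": 30}, {"travel": [0.8, -4.7, -9.5], "rotation": [0.002, 0, 0], "hand": 30}]}}

```text
clock: 10.2
tcp_pos: [520.1, 15.3, 113.6]
ee_rot: [0.196, 0.63, 0.733, -0.168]
force: [-0.5, -0.9, 1.5]
gripper_width: 39.0
gripper_force: 61.1
```

```bash
python3 st.py;python3 d.py 39 36
```

```text
10.2 [520.1  15.3 113.6] w 38.98026699383274 61.0850540176034 F [-0.5 -0.9  1.5]
tool th -0.00141728714620567 tilt err deg 0.03167062842105865
left,u,h -54.2 0.2 44.3
39.0 [ 0.2 -2.7 -4.6]
36.0 [ 0.4 -4.1 -7.2]
[-0.001  0.001  0.001]
```

>>> {"op": "step_arm", "data": {"steps": [{"travel": [0.1, -1, -1.8], "rotation": [0, 0, 0], "hand": 30}, {"travel": [0.2, -2, -3.5], "rotation": [0, 0, 0], "hand": 30}, {"travel": [0.3, -2.7, -4.8], "rotation": [0, 0, 0], "hand": 30}, {"travel": [0.3, -2.7, -4.8], "rotation": [0, 0, 0], "hand": 30}]}}

```text
clock: 10.6
tcp_pos: [520.5, 13.6, 110.3]
ee_rot: [0.197, 0.63, 0.733, -0.168]
force: [-7.1, 7.3, 22.0]
gripper_width: 38.6
gripper_force: 63.3
```

```bash
python3 st.py;python3 d.py 39 36
```

```text
10.6 [520.5  13.6 110.3] w 38.63370724798226 63.30277539789677 F [-7.1  7.3 22. ]
tool th -0.0015794996954539152 tilt err deg 0.11308366234411991
left,u,h -54.1 0.1 40.6
39.0 [-0.2 -0.9 -1.4]
36.0 [ 0.1 -2.4 -4. ]
[-0.     0.002  0.   ]
```

>>> {"op": "step_arm", "data": {"steps": [{"travel": [0, 0, 0], "rotation": [0, 0, 0], "hand": 58}, {"travel": [0, 0, 0], "rotation": [0, 0, 0], "hand": 58}, {"travel": [0, 0, 0], "rotation": [0, 0, 0], "hand": 58}, {"travel": [-1, 10, 17], "rotation": [0, 0, 0], "hand": 58}, {"travel": [-3, 27, 47], "rotation": [0, 0, 0], "hand": 58}, {"travel": [-6, 44, 77], "rotation": [0, 0, 0], "hand": 70}, {"travel": [-9, 61, 107], "rotation": [0, 0, 0], "hand": 85}, {"travel": [-12, 78, 137], "rotation": [0, 0, 0], "hand": 85}, {"travel": [-12, 78, 137], "rotation": [0, 0, 0], "hand": 85}, {"travel": [-12, 78, 137], "rotation": [0, 0, 0], "hand": 85}]}}

```text
clock: 11.6
tcp_pos: [508.5, 90.8, 246.0]
ee_rot: [0.197, 0.63, 0.733, -0.168]
force: [0.8, -0.4, -0.7]
gripper_width: 84.9
gripper_force: 0.0
```

```bash
python3 st.py;python3 look.py w7; python3 - <<'E'
from rect import *
z=dict(np.load('w7.npz')); d=z['d']; W=cloud(d,z); D=W-c0; h=D@n; a=D@left; b=D@u
m=(d>0)&(np.hypot(a+53,b)<17)&(h>25)&(h<80); print('cap top h',np.percentile(h[m],[5,50,95]))
A=np.stack([a[m],b[m],np.ones(m.sum())],1); k=abs(h[m]-np.median(h[m]))<3; print('tilt',np.linalg.lstsq(A[k],h[m][k],rcond=None)[0])
m=(d>0)&(np.hypot(a+53,b)<30)&(h>48)&(h<60); print(cv2.minEnclosingCircle(np.stack([a[m],b[m]],1).astype(np.float32)))
m=(d>0)&(abs(a-57)<30)&(abs(b)<30)&(h>33)&(h<40); print('knob',cv2.minAreaRect(np.stack([a[m],b[m]],1).astype(np.float32)))
m=(d>0)&(abs(a)<12)&(abs(b)<30); print('panel h',np.median(h[m]))
p,dd,c=grab('side'); print({l:[np.round(r['xy']) for r in spotter.masks_of('side',l)[:3]] for l in ['sample_cup','dish','timer']})
A=cv2.resize(z['p'],(640,400)); 
B=cv2.resize(p[90:250,230:430],(500,400),interpolation=cv2.INTER_CUBIC)
save(cv2.resize(np.hstack([z['p'][60:360,60:460],B[:300] if 0 else cv2.resize(p[95:245,240:440],(400,300),interpolation=cv2.INTER_CUBIC)]),(800,300)),'fin.png')
E
```

```text
11.6 [508.5  90.8 246. ] w 84.94415119014117 0.0 F [ 0.8 -0.4 -0.7]
tool th -0.0016110811188292894 tilt err deg 0.07980123941384401
left,u,h -54.2 0.2 197.2
11.65 [-0.23  0.47 -0.51  1.83  0.69  1.29 -0.91] [508.3  90.  245.3]
z err 0.03039774477620599
cap top h [52.05070576 53.19043645 54.28813945]
tilt [4.27589103e-03 5.35005578e-05 5.34056941e+01]
((-52.35310745239258, 0.0183161161839962), 20.12489891052246)
knob ((56.74993896484375, 0.7777748107910156), (47.59328842163086, 13.908638954162598), 89.74410247802734)
panel h 243.62445677370283
{'sample_cup': [array([298., 233.])], 'dish': [array([314., 337.])], 'timer': [array([248., 233.])]}
```

View pics/fin.png

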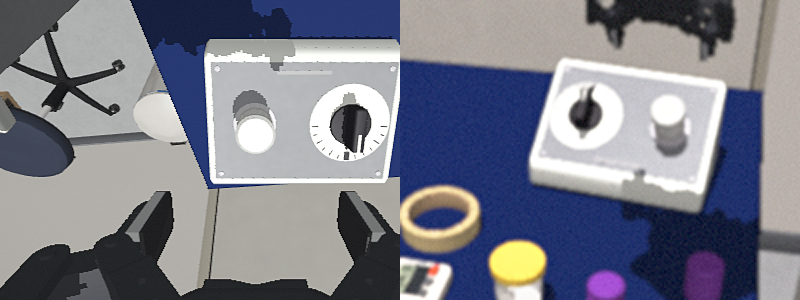

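```bash
python3 - <<'E'
from rect import *
z=dict(np.load('w7.npz')); d=z['d']; W=cloud(d,z); D=W-c0; h=D@n; a=D@left; b=D@u
f=lambda m:(m.sum(),np.percentile(h[m],[10,50,90]).round(2))
B=(d>0)&(abs(h)<70)
print('panel',f(B&(abs(a)<8)&(abs(b)<30)),f(B&(abs(a+85)<8)&(abs(b)<30)))
print('knobtop',f(B&(abs(a-56.5)<5)&(abs(b)<18)&(h>30)),'disc',f(B&(np.hypot(a-56.5,b)<22)&(abs(a-56.5)>10)&(h>3)&(h<15)))
print('cap',f(B&(np.hypot(a+52.5,b)<15)))
E
python3 d.py 100 75
```

```text
panel (np.int64(699), array([-0.8 ,  0.14,  1.04])) (np.int64(701), array([-0.74,  0.2 ,  1.16]))
knobtop (np.int64(325), array([35.06, 36.01, 36.94])) disc (np.int64(306), array([6.13, 7.04, 7.93]))
cap (np.int64(704), array([52.29, 53.2 , 54.05]))
100.0 [  7.5 -47.  -83.2]
75.0 [   9.4  -59.3 -104.8]
[ 0.    -0.001  0.002]
```

```bash
python3 -c "
from bench import job; print(job.close_job())"
```

```text
the job is handed in; nothing more can be done
None
```

I turned the zero knob to its mark (within about 0.01 rad), then pushed the aluminium cap onto the outlet to a hard stop (about 23 N, within about 0.2 mm of home). It stayed put after release, the cup, dish and timer look undisturbed, and I handed the job in at about 12 s; no verdict came back.

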